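# Put the gauge set back in its tray

## Robot

A 7-joint arm with a two-finger parallel gripper is mounted at the origin on a cart in front of the work surface, level with it; the furniture and walls round the work are solid. World frame = base frame: x ahead of the robot, y to its left, z up, the work surface at z = 0. Lengths are in m, angles in rad, forces in N, time in s.
With the tool pointing down it reaches from about 0.35 to 0.9 m from the base axis. Payload 7.2 kg.
Tool frame: the origin (TCP) lies on the centre line of the jaws, within the pads' length; the fingertips stand 19 mm ahead of it and the grasp point (between the pads) is the TCP; z points along the fingers, x is the direction in which the jaws open and shut, and the axes are right-handed (so a half turn about z gives the same grasp; the last joint's range is limited). The gripper opens to 88 mm and grips with 3 to 60 N. Pads are 20 mm wide; open, the fingers measure 115 mm over their backs; the gripper's body (75 mm by 178 mm) begins 61 mm behind the grasp point.
Start: joints at [-1.259, 0.411, -0.013, 1.596, 0.006, 1.134, -0.082], TCP at [0.232, 0.58, 0.242] pointing down, gripper open.
Joint ranges: [-2.95, 2.95], [-0.29, 1.99], [-1.47, 1.44], [0.14, 2.54], [-1.03, 4.17], [0.13, 1.85], [-2.86, 2.86]. Speed limits (rad/s): [2.39, 2.39, 3.01, 3.01, 3.14, 3.14, 3.14].

## Interface

Orientations are given as [roll, pitch, yaw] about the fixed x, y, z axes, in that order (R = Rz(yaw) Ry(pitch) Rx(roll)).
In Python, from bench import robot gives the robot as it stands.
- The arm moves only by the shell command python3 -m creep 'ROWS'. ROWS is JSON, a list of rows, each an object with "xyz": the shift along the tool's x, y, z in m, a list of three; "turn": the turn, a rotation vector about the tool's x, y, z in degrees, a list of three; "gripper": the opening in per cent of the stroke, from 0 (shut) to 100 (fully open). In form: [{"xyz": [tx, ty, tz], "turn": [wx, wy, wz], "gripper": gripper}, ...]. A call has 1 to 5 rows; each row is the pose to reach, as a shift and turn from the pose measured when the call began, along the tool's axes at that moment; what a row does not reach only later rows make up. A row lasts 1/10 s, in which the tool goes at most 50 mm and 8.59 degrees, less where a joint would pass 70% of its speed; a pose out of reach is approached as far as the arm can. A call with a gripper value outside its range is refused whole. The fingers move at their own pace and stop on an object; the grip force is fixed at half the most. Time passes only in rows, so rows that repeat a pose let the fingers close. It gives the time, the measured TCP pose, the force and the opening at its end, in the units of the state.
- robot.observe(): the state, without advancing time (a new reading comes with each control period).
- robot.grab_frame(name): name is "scene" or "side" or "wrist"; returns a dict with "color" (480x640x3 uint8, blue, green, red), "depth" (480x640 float32, m along the optical axis (not along the pixel's ray), 0 where there is no reading), "fx", "fy", "cx", "cy" (pixels), "R" (3x3) and "t" (3): a world point X has camera coordinates R X + t; the wrist camera has in their place "tool_from_camera" (4x4, takes a point from camera to tool coordinates, whose origin is the TCP and whose axes are the tool frame's). Camera axes: x right, y down, z forward; pixel columns grow to the right and rows downward; lengths in m; the calibration is good to about 2 mm. A picture is of the moment at which its call begins: read the wrist's pose just before it.
- robot.close_job(): hands the job in, once; it reports no verdict.
The state is a dict: "clock": time; "joint_positions": joint angles; "joint_velocities": joint speeds; "joint_efforts": joint torques, N m; "eef_pos": TCP position; "orientation": TCP orientation; "force": force on the tool from outside, world axes, zero at the start; "wrist_torque": the same for the moment, N m; "gripper_width": finger opening in m.
Only numpy, scipy, OpenCV 4.12 (cv2) and the standard library are available. Lean on these libraries where they do the work, as an engineer would, in place of code of your own. Each camera call takes 0.05 s, during which the arm holds its last target. There are 200 camera calls.

## Task

The gauge set lies strewn over the desk between the robot and its tray. Put it back into the tray: the plug gauge, the ring gauge, the steel gauge block and the black data connector, each lying flat on the floor of the pocket that is cut for it, along the pocket and about in its middle (the block standing on its long narrow edge as it stands now). Leave the marker and the round oil pot beside them where they are: they do not belong to the set, nor does anything beyond the tray.

Things in the scene. Friction and masses are not known exactly. Their poses are not given: they have to be found in the camera images.
- plug_gauge_centre (a point): Plug gauge to be put away: metal rod with a plain grey-white hexagonal handle and a thin red band at one end, lying on the desk, 15 x 105 x 16 mm (x across, y along it, z up). Point: its centre, 8 mm above its underside. Grasp across x at the middle. It has no red barrel half; compare the marker.
- ring_gauge_centre (a point): Ring gauge to be put away: plain steel ring with knurled rim and an open hole, 54 mm diameter, 18 mm high, lying flat. Point: on its axis, 9 mm above its underside; z up, yaw of no importance. Grasp across the outside in any direction. (A similar ring far back beyond the tray is part of the room, fixed: not this one.)
- gauge_block_centre (a point): Steel gauge block to be put away: small flat plate standing on its long narrow edge, 9 x 35 mm and 20 mm high (x across the 9 mm, y along the 35 mm, z up). Point: its centre, 10 mm above its underside. Grasp across x.
- data_connector_centre (a point): Data connector to be put away: black plug body with a light metal tongue at one end, lying, 22 x 82 x 15 mm (x across, y along it, z up). Point: its centre, 7.5 mm above its underside. Grasp across x.
- marker_centre (a point): Marker pen, half red and half white, lying, 16 x 112 x 17 mm (y along it). Looks like the plug gauge but does not belong: to be left where it lies. Point: about its middle, 8.5 mm up.
- oil_pot_centre (a point): Round oil pot with a lid (no hole), 51 mm diameter, 36 mm high. From above of the size of the ring gauge but does not belong: to be left where it stands. Point: on its axis, 18 mm up. (A similar pot far back by the cabinet is part of the room.)
- plug_pocket: Dark foam insert 84 (x) x 136 (y) x 14 mm, light-grey pocket floor 4 mm up; one of four side by side, in changing order, in a fixed aluminium tray (rim 18 mm high). Origin: centre of its underside, 2 mm above the desk; z up. For the plug gauge: long narrow pocket 34 mm (x) by 124 mm (y), finger notch across its middle 74 mm (x) by 48 mm (y).
- connector_pocket: Dark foam insert 84 (x) x 136 (y) x 14 mm, light-grey pocket floor 4 mm up; one of four side by side, in changing order, in a fixed aluminium tray (rim 18 mm high). Origin: centre of its underside, 2 mm above the desk; z up. For the data connector: pocket 42 mm (x) by 102 mm (y), shorter and wider than the plug gauge's, finger notch across its middle 74 mm (x) by 44 mm (y).
- block_pocket: Dark foam insert 84 (x) x 136 (y) x 14 mm, light-grey pocket floor 4 mm up; one of four side by side, in changing order, in a fixed aluminium tray (rim 18 mm high). Origin: centre of its underside, 2 mm above the desk; z up. For the gauge block: the smallest pocket, 30 mm (x) by 58 mm (y), finger notch across its middle 74 mm (x) by 36 mm (y).
- ring_pocket: Dark foam insert 84 (x) x 136 (y) x 14 mm, light-grey pocket floor 4 mm up; one of four side by side, in changing order, in a fixed aluminium tray (rim 18 mm high). Origin: centre of its underside, 2 mm above the desk; z up. For the ring gauge: eight-sided pocket 72 mm across, finger notches 44 mm wide (x) reach 62 mm from the centre both ways along y.
Things that resemble listed ones, but are neither listed nor needed, are in the scene too. What is shaped like the part that bears gauge_block_centre but orange is not meant.

How it is judged:
At the end, for the whole second after the job is handed in: Plug gauge, ring gauge, gauge block and connector rest on the floors of their own pockets: centre within 16 mm of the pocket's, height within 5 mm, tilt under 0.15 rad, along the pocket to 0.35 rad (ring: any yaw), at rest. Marker and oil pot within 30 mm of where they stood (horizontal distance between plug_gauge_centre and plug_pocket below 0.016 m and z of plug_gauge_centre in the frame of plug_pocket between 0.007 and 0.017 m and angle between each of plug_gauge_centre, ring_gauge_centre, gauge_block_centre, data_connector_centre's own z axis and vertical below 0.15 rad and linear speed of each of plug_gauge, ring_gauge, gauge_block, data_connector below 0.02 m/s and angle between the y axis of plug_gauge_centre and the y axis of plug_pocket, either way round below 0.35 rad and horizontal distance between ring_gauge_centre and ring_pocket below 0.016 m and z of ring_gauge_centre in the frame of ring_pocket between 0.008 and 0.018 m and horizontal distance between gauge_block_centre and block_pocket below 0.016 m and z of gauge_block_centre in the frame of block_pocket between 0.009 and 0.019 m and angle between the y axis of gauge_block_centre and the y axis of block_pocket, either way round below 0.35 rad and horizontal distance between data_connector_centre and connector_pocket below 0.016 m and z of data_connector_centre in the frame of connector_pocket between 0.0065 and 0.0165 m and angle between the y axis of data_connector_centre and the y axis of connector_pocket, either way round below 0.35 rad and distance of each of marker_centre, oil_pot_centre from where it was at the start of the episode below 0.03 m); the robot touches nothing.
It fails at once if the marker or the oil pot is moved by more than 30 mm (distance of any of marker_centre, oil_pot_centre from where it was at the start of the episode above 0.03 m).
It also fails if it takes over 88 s, if anything falls off the work surface, if the arm or the gripper's body presses on something with over 40 N, if the wrist force passes 120 N, or if a joint passes its speed limit or range.

## Working session

There is one attempt and no reset: what is moved stays moved. The work goes in short steps, Python scripts to look and compute and a shell command to move; the robot and the scene stay as the last step left them, time stands still between calls to the robot, and variables do not carry over. Pictures are saved under pics/ and viewed, about 12 in all and at most 16, crops included, and the job is handed in when it is done.

```bash
mkdir -p pics; ls
python3 - <<'E'
from bench import robot
import cv2,pickle
s=robot.observe();print(s)
for n in("scene","side"):
    f=robot.grab_frame(n);pickle.dump(f,open(n+".pkl","wb"));cv2.imwrite(f"pics/{n}0.png",f["color"]);print(n,f["R"],f["t"],f["fx"])
E
```

```text
pics
{'clock': 0.0, 'joint_positions': array([-1.2592033 ,  0.41188709, -0.01272888,  1.5970321 ,  0.0055903 ,
        1.1343017 , -0.08220625]), 'joint_velocities': array([ 0.00156899, -0.00038109, -0.00016209, -0.00035348, -0.00063789,
       -0.00064189, -0.0017437 ]), 'joint_efforts': array([-4.24034015e-04, -5.87956059e+01,  6.41881060e-01, -2.91066492e+01,
       -5.37658576e-02,  1.84565334e-02,  1.35842683e-04]), 'eef_pos': array([0.23155477, 0.58001331, 0.24082183]), 'orientation': array([3.14149516e+00, 1.58979856e-03, 1.19103290e+00]), 'force': array([-0.12860794,  0.06265951,  0.04122478]), 'wrist_torque': array([0.03141898, 0.00920313, 0.02610343]), 'gripper_width': 0.0880797754201411}
scene [[-0.83531781 -0.54934853 -0.02145572]
 [-0.2071185   0.35060797 -0.91333235]
 [ 0.50926033 -0.7584789  -0.40664933]] [0.49541134 0.10442752 0.97355022] 612.590280782301
side [[ 0.92657337 -0.37594232 -0.01136521]
 [-0.25116209 -0.59597359 -0.76271429]
 [ 0.27996321  0.70956526 -0.64663571]] [-0.41454316  0.25071505  0.63588597] 496.9881845731293
```

View pics/scene0.png

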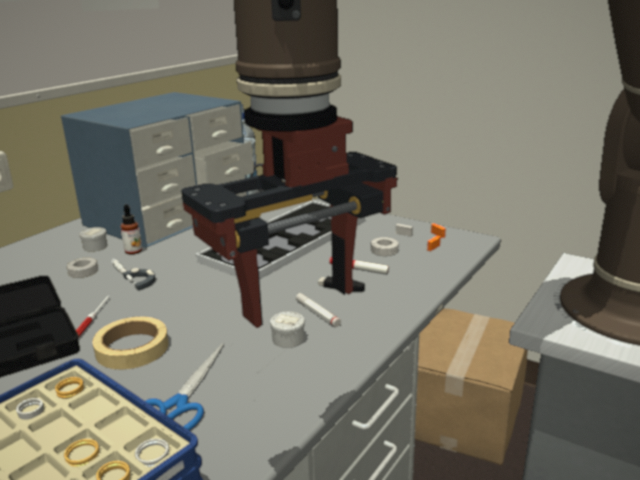

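View pics/side0.png

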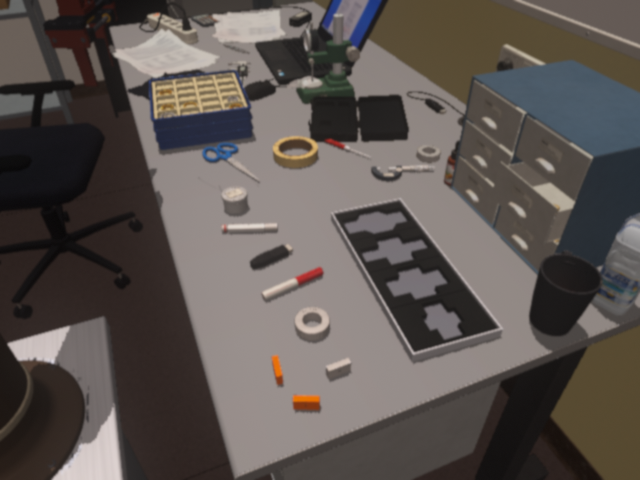

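Side view: plug gauge (249,228), marker (293,284), connector (271,256), ring (312,323), pot (235,200), block (338,368), orange decoys (278,369) and (306,402). The far ring (428,153) belongs to the room. The tray is centred near (415,275). Next I'll build a rectified top view.

```bash
cat > h.py <<'E'
import numpy as np,cv2,pickle
def pts(f):
    d=f["depth"];v,u=np.mgrid[:480,:640]
    return np.stack([(u-f["cx"])/f["fx"]*d,(v-f["cy"])/f["fy"]*d,d],-1)
def world(f,pose=None):
    P=pts(f)
    if pose is None: return (P-f["t"])@f["R"]
    from scipy.spatial.transform import Rotation as Ro
    T=f["tool_from_camera"];R=Ro.from_euler("xyz",pose[1]).as_matrix()
    return (P@T[:3,:3].T+T[:3,3])@R.T+pose[0]
X0,Y0,S=0.25,0.55,1000  # top view: row=-(x), col=-(y)
def top(f,z,x1=0.95,x0=0.2,y0=-.45,y1=.3):
    # rectify plane z=const; row up = +x, col right = -y ; 1 px = 1 mm
    M=[]
    for x,y in((x1,y1),(x1,y0),(x0,y0),(x0,y1)):
        c=f["R"]@[x,y,z]+f["t"];M.append((c[0]/c[2]*f["fx"]+f["cx"],c[1]/c[2]*f["fy"]+f["cy"]))
    w,h=int((y1-y0)*1000),int((x1-x0)*1000)
    H=cv2.getPerspectiveTransform(np.float32(M),np.float32([(0,0),(w,0),(w,h),(0,h)]))
    return cv2.warpPerspective(f["color"],H,(w,h))
E
python3 - <<'E'
from h import *
f=pickle.load(open("side.pkl","rb"));W=world(f)
for u,v in((249,228),(293,284),(271,256),(304,325),(235,195),(338,368),(278,369),(306,402),(335,204),(401,203),(496,328),(412,350),(375,222),(400,250),(418,283),(442,320),(318,420),(180,300)): print((u,v),W[v,u].round(3))
t=top(f,0.008,x1=.8,x0=.25,y0=-.3,y1=.45)
for x in np.arange(.3,.8,.1): cv2.putText(t,f"x{x:.1f}",(0,int((.8-x)*1000)),0,.4,(0,255,0))
for y in np.arange(-.2,.5,.1): cv2.putText(t,f"y{y:.1f}",(int((.45-y)*1000),10),0,.4,(0,255,0))
cv2.imwrite("pics/top.png",t)
E
```

```text
(249, 228) [0.421 0.27  0.011]
(293, 284) [0.447 0.097 0.012]
(271, 256) [0.434 0.173 0.016]
(304, 325) [0.43  0.003 0.019]
(235, 195) [0.419 0.352 0.034]
(338, 368) [ 0.447 -0.085  0.017]
(278, 369) [ 0.369 -0.057  0.02 ]
(306, 402) [ 0.386 -0.118  0.018]
(335, 204) [ 0.608  0.292 -0.001]
(401, 203) [0.724 0.227 0.012]
(496, 328) [ 0.695 -0.109  0.013]
(412, 350) [ 0.557 -0.098  0.018]
(375, 222) [0.652 0.2   0.005]
(400, 250) [0.653 0.106 0.009]
(418, 283) [0.642 0.024 0.007]
(442, 320) [ 0.635 -0.058  0.004]
(318, 420) [ 0.395 -0.139  0.001]
(180, 300) [ 0.264  0.906 -0.753]
```

View pics/top.png

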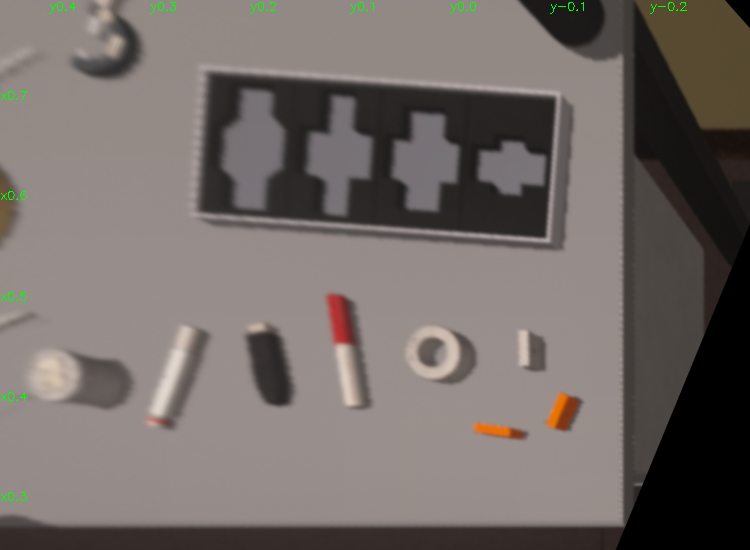

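Pockets in the top view, left to right: ring (253,150), plug (340,155), connector (426,160), block (512,167). Now the precise numbers.

```bash
cat > m.py <<'E'
from h import *
f=pickle.load(open("side.pkl","rb"));W=world(f)
print("desk z",np.median(W[300:330,240:260,2]))
for n,(x,y),r,h in(("plug",(.425,.268),.065,.016),("ring",(.445,.02),.04,.018),("block",(.445,-.075),.028,.02),("conn",(.435,.178),.055,.015),("marker",(.445,.097),.06,.017),("pot",(.42,.352),.05,.036)):
    m=(abs(W[...,0]-x)<r)&(abs(W[...,1]-y)<r if n!="plug" and n!="conn" else abs(W[...,1]-y)<.045)&(f["depth"]>0)&(W[...,2]>h-.006)&(W[...,2]<h+.008)
    p=(W[m][:,:2]*1000).astype(np.float32);nn,lab=cv2.connectedComponents(m.astype(np.uint8))[:2]
    k=np.argmax(np.bincount(lab[m]));p=(W[lab==k][:,:2]*1000).astype(np.float32)
    (c,wh,a)=cv2.minAreaRect(p);b=cv2.boxPoints((c,wh,a));e=max((b[1]-b[0],b[2]-b[1]),key=np.linalg.norm)
    print(n,len(p),np.round(c,0),np.round(wh,0),"long dir yaw",round(float(np.arctan2(e[1],e[0])),3),"med",np.median(p,0).round())
t=top(f,0.012,x1=.8,x0=.25,y0=-.3,y1=.45);g=cv2.cvtColor(t,cv2.COLOR_BGR2GRAY)
d=(g<70).astype(np.uint8);d[:50]=0;d[260:]=0
cs,hi=cv2.findContours(d,cv2.RETR_CCOMP,cv2.CHAIN_APPROX_NONE)
for c,hh in zip(cs,hi[0]):
    if cv2.contourArea(c)>1000:
        q,wh,a=cv2.minAreaRect(c);print("hole" if hh[3]>=0 else "foam",(round(800-q[1]),round(450-q[0])),np.round(wh),round(a,1))
E
python3 m.py
```

```text
desk z 0.0005210390646163249
plug 303 [423. 276.] [ 20. 104.] long dir yaw -0.375 med [423. 274.]
ring 639 [445.  10.] [54. 53.] long dir yaw 1.356 med [444.   7.]
block 203 [448. -81.] [36. 10.] long dir yaw 0.048 med [447. -83.]
conn 412 [436. 182.] [81. 23.] long dir yaw 0.224 med [434. 179.]
marker 438 [448. 102.] [112.  16.] long dir yaw 0.152 med [448. 101.]
pot 324 [419. 361.] [51. 50.] long dir yaw 1.533 med [419. 357.]
foam (643, 69) [343. 138.] 4.1
hole (630, -64) [69. 55.] 3.8
hole (636, 22) [68. 99.] 4.4
hole (642, 107) [ 67. 122.] 3.2
hole (648, 193) [ 64. 122.] 4.6
foam (646, -237) [211. 124.] 89.2
```

```bash
cat > go.py <<'E'
# python3 go.py x y z yaw : shift/turn to type
import sys,numpy as np
from bench import robot
from scipy.spatial.transform import Rotation as Ro
x,y,z,yaw=map(float,sys.argv[1:5]);s=robot.observe()
R=Ro.from_euler("xyz",s["orientation"]);T=Ro.from_euler("xyz",[np.pi,0,yaw])
print("t",round(s["clock"],2),"pos",s["eef_pos"].round(4),"rpy",s["orientation"].round(3),"F",s["force"].round(1),"w",round(s["gripper_width"],4))
print("xyz",R.inv().apply(np.array([x,y,z])-s["eef_pos"]).round(4),"turn",np.degrees((R.inv()*T).as_rotvec()).round(2))
E
python3 -m creep '[{"xyz":[-0.212,0.291,0.11],"turn":[0,0,-2.2],"gripper":52},{"xyz":[-0.212,0.291,0.11],"turn":[0,0,-2.2],"gripper":52},{"xyz":[-0.212,0.291,0.11],"turn":[0,0,-2.2],"gripper":52},{"xyz":[-0.212,0.291,0.11],"turn":[0,0,-2.2],"gripper":52},{"xyz":[-0.212,0.291,0.11],"turn":[0,0,-2.2],"gripper":52}]'
python3 go.py 0.423 0.275 0.13 1.23
```

```text
clock: 0.6
eef_pos: [0.3593, 0.3761, 0.1678]
orientation: [3.142, 0.002, 1.23]
force: [0.9, 0.3, -0.5]
gripper_width: 0.0514
t 0.6 pos [0.3593 0.3761 0.1678] rpy [3.142e+00 2.000e-03 1.230e+00] F [ 0.9  0.3 -0.5] w 0.0514
xyz [-0.0739  0.0938  0.0379] turn [ 0.    0.09 -0.02]
```

```bash
python3 -m creep '[{"xyz":[-0.074,0.094,0.038],"turn":[0,0,0],"gripper":52},{"xyz":[-0.074,0.094,0.038],"turn":[0,0,0],"gripper":52},{"xyz":[-0.074,0.094,0.038],"turn":[0,0,0],"gripper":52},{"xyz":[-0.074,0.094,0.038],"turn":[0,0,0],"gripper":52}]'
cat > wr.py <<'E'
import sys
from h import *
from bench import robot
s=robot.observe();f=robot.grab_frame("wrist");pose=(s["eef_pos"],s["orientation"])
pickle.dump((f,pose),open("wrist.pkl","wb"));W=world(f,pose)
im=f["color"].copy()
# mark world points given as x,y,z
from scipy.spatial.transform import Rotation as Ro
R=Ro.from_euler("xyz",pose[1]).as_matrix();T=f["tool_from_camera"]
for a in sys.argv[2:]:
    p=np.array(list(map(float,a.split(","))));c=T[:3,:3].T@(R.T@(p-pose[0])-T[:3,3])
    u,v=int(c[0]/c[2]*f["fx"]+f["cx"]),int(c[1]/c[2]*f["fy"]+f["cy"]);print(a,u,v)
    cv2.drawMarker(im,(u,v),(0,255,0),0,15)
cv2.imwrite("pics/"+sys.argv[1],im)
E
python3 wr.py w1.png .423,.276,.016 .436,.182,.015 .445,.010,.018;python3 go.py 0.423 0.275 0.0225 1.23
```

```text
clock: 1.0
eef_pos: [0.4246, 0.2701, 0.1286]
orientation: [-3.142, 0.005, 1.223]
force: [-0.2, -1.1, 0.4]
gripper_width: 0.0457
.423,.276,.016 333 238
.436,.182,.015 215 298
.445,.010,.018 9 382
t 1.05 pos [0.4236 0.2728 0.1292] rpy [-3.141e+00  3.000e-03  1.226e+00] F [-0.2  0.7 -0. ] w 0.0458
xyz [ 0.0022 -0.0013  0.1067] turn [-0.03  0.19 -0.25]
```

View pics/w1.png

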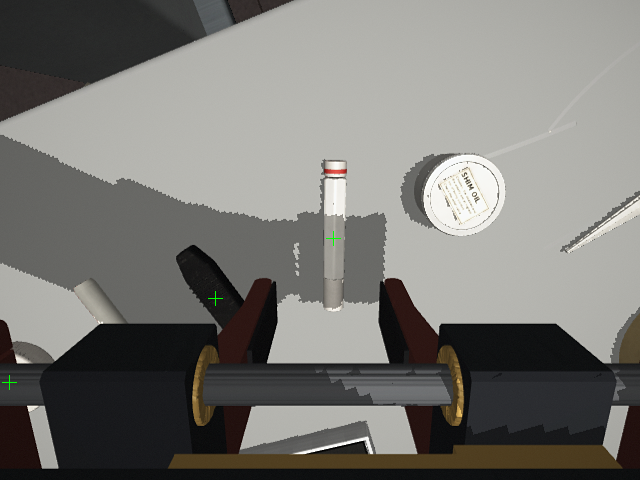

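The wrist view shows the plug gauge at (334,235) with a thin red band and no red half. It is aligned with the jaws and centred on my mark, and the pot is clear at (464,195). I'll descend, grip and lift.

```bash
python3 -m creep '[{"xyz":[0.002,-0.001,0.05],"turn":[0,0,0],"gripper":52},{"xyz":[0.002,-0.001,0.09],"turn":[0,0,0],"gripper":52},{"xyz":[0.002,-0.001,0.1065],"turn":[0,0,0],"gripper":52},{"xyz":[0.002,-0.001,0.1065],"turn":[0,0,0],"gripper":52},{"xyz":[0.002,-0.001,0.1065],"turn":[0,0,0],"gripper":0}]'
python3 -m creep '[{"xyz":[0,0,0],"turn":[0,0,0],"gripper":0},{"xyz":[0,0,0],"turn":[0,0,0],"gripper":0},{"xyz":[0,0,0],"turn":[0,0,0],"gripper":0},{"xyz":[0,0,0],"turn":[0,0,0],"gripper":0}]'; python3 go.py .643 .108 .09 1.501
```

```text
clock: 1.55
eef_pos: [0.4224, 0.2763, 0.0225]
orientation: [-3.14, 0.003, 1.228]
force: [0.0, -0.0, -0.6]
gripper_width: 0.0408
clock: 1.95
eef_pos: [0.4223, 0.2763, 0.0228]
orientation: [-3.14, 0.003, 1.228]
force: [-1.1, -0.5, 3.1]
gripper_width: 0.012
t 1.95 pos [0.4223 0.2763 0.0228] rpy [-3.140e+00  3.000e-03  1.228e+00] F [-1.1 -0.5  3.1] w 0.012
xyz [-0.0844  0.2644 -0.0672] turn [ -0.1    0.16 -15.66]
```

```bash
python3 -m creep '[{"xyz":[0,0,-0.03],"turn":[0,0,0],"gripper":0},{"xyz":[0,0,-0.067],"turn":[0,0,0],"gripper":0},{"xyz":[-0.015,0.047,-0.067],"turn":[0,0,-8],"gripper":0},{"xyz":[-0.03,0.094,-0.067],"turn":[0,0,-15.6],"gripper":0},{"xyz":[-0.045,0.141,-0.067],"turn":[0,0,-15.6],"gripper":0}]'
python3 go.py .643 .108 .09 1.501
```

```text
clock: 2.45
eef_pos: [0.5413, 0.186, 0.0905]
orientation: [-3.14, 0.002, 1.506]
force: [0.1, -0.3, -1.6]
gripper_width: 0.0122
t 2.45 pos [0.5413 0.186  0.0905] rpy [-3.140e+00  2.000e-03  1.506e+00] F [ 0.1 -0.3 -1.6] w 0.0122
xyz [-0.0712  0.1066  0.0005] turn [-0.07  0.11  0.29]
```

```bash
python3 -m creep '[{"xyz":[-0.071,0.107,0],"turn":[0,0,0.3],"gripper":0},{"xyz":[-0.071,0.107,0],"turn":[0,0,0.3],"gripper":0},{"xyz":[-0.071,0.107,0],"turn":[0,0,0.3],"gripper":0},{"xyz":[-0.071,0.107,0],"turn":[0,0,0.3],"gripper":0},{"xyz":[-0.071,0.107,0],"turn":[0,0,0.3],"gripper":0}]'
python3 wr.py w2.png .643,.108,.006 .637,.023,.006 .649,.194,.006;python3 go.py .643 .108 .031 1.501
```

```text
clock: 2.95
eef_pos: [0.6431, 0.1075, 0.0898]
orientation: [-3.139, 0.002, 1.499]
force: [0.4, 0.4, -1.8]
gripper_width: 0.0121
.643,.108,.006 326 255
.637,.023,.006 186 255
.649,.194,.006 468 255
t 3.0 pos [0.6425 0.1088 0.0899] rpy [-3.139e+00  2.000e-03  1.501e+00] F [ 0.5  0.1 -1.6] w 0.0128
xyz [-0.0007  0.0008  0.0589] turn [-0.16  0.09 -0.  ]
```

View pics/w2.png

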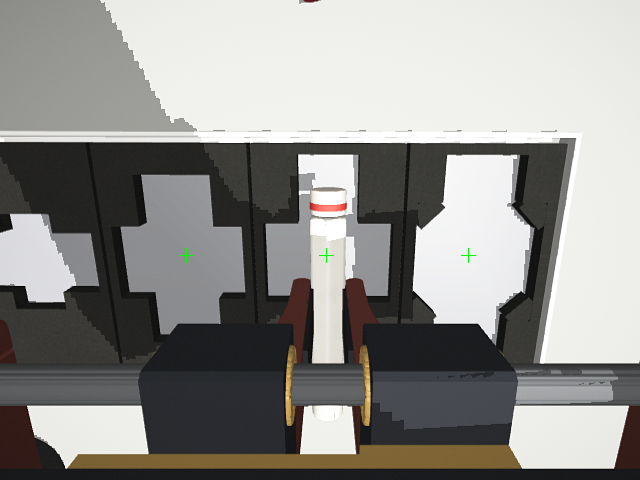

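The plug is held level, red band at (328,205). The plug pocket notch is centred at (328,260), about 3 mm further in x than my mark, so I'll shift and lower it.

```bash
python3 -m creep '[{"xyz":[0,0.003,0.03],"turn":[0,0,0],"gripper":0},{"xyz":[0,0.003,0.05],"turn":[0,0,0],"gripper":0},{"xyz":[0,0.003,0.06],"turn":[0,0,0],"gripper":0},{"xyz":[0,0.003,0.06],"turn":[0,0,0],"gripper":0},{"xyz":[0,0.003,0.06],"turn":[0,0,0],"gripper":0}]'
python3 -m creep '[{"xyz":[0,0,0],"turn":[0,0,0],"gripper":40},{"xyz":[0,0,0],"turn":[0,0,0],"gripper":40},{"xyz":[0,0,0],"turn":[0,0,0],"gripper":40},{"xyz":[0,0,0],"turn":[0,0,0],"gripper":40},{"xyz":[0,0,-0.03],"turn":[0,0,0],"gripper":40}]'
python3 -m creep '[{"xyz":[0,0,-0.04],"turn":[0,0,0],"gripper":40},{"xyz":[0,0,-0.08],"turn":[0,0,0],"gripper":40},{"xyz":[0,0,-0.08],"turn":[0,0,0],"gripper":52}]'
python3 go.py .436 .182 .11 1.795
```

```text
clock: 3.5
eef_pos: [0.6449, 0.1096, 0.0303]
orientation: [-3.139, 0.001, 1.502]
force: [-0.3, -0.5, -1.3]
gripper_width: 0.0121
clock: 4.0
eef_pos: [0.6423, 0.1091, 0.057]
orientation: [-3.132, 0.003, 1.502]
force: [0.6, -0.1, -0.8]
gripper_width: 0.0352
clock: 4.3
eef_pos: [0.6465, 0.1098, 0.1432]
orientation: [-3.141, 0.0, 1.502]
force: [1.6, 0.4, 0.5]
gripper_width: 0.0398
t 4.3 pos [0.6465 0.1098 0.1432] rpy [-3.141  0.     1.502] F [1.6 0.4 0.5] w 0.0398
xyz [ 0.0576 -0.2149  0.0332] turn [-1.000e-02  2.000e-02 -1.679e+01]
```

```bash
python3 -m creep '[{"xyz":[0.058,-0.215,0.03],"turn":[0,0,-8],"gripper":55},{"xyz":[0.058,-0.215,0.03],"turn":[0,0,-16.8],"gripper":55},{"xyz":[0.058,-0.215,0.03],"turn":[0,0,-16.8],"gripper":55},{"xyz":[0.058,-0.215,0.03],"turn":[0,0,-16.8],"gripper":55},{"xyz":[0.058,-0.215,0.03],"turn":[0,0,-16.8],"gripper":55}]'
python3 -m creep '[{"xyz":[0,0,0],"turn":[0,0,0],"gripper":55},{"xyz":[0,0,0],"turn":[0,0,0],"gripper":55}]'
python3 wr.py w3.png .436,.182,.015 ;python3 go.py .436 .182 .0225 1.795
```

```text
clock: 4.8
eef_pos: [0.4313, 0.1832, 0.1124]
orientation: [-3.139, -0.0, 1.798]
force: [0.2, -0.1, 0.2]
gripper_width: 0.0486
clock: 5.0
eef_pos: [0.4315, 0.1833, 0.1125]
orientation: [-3.139, 0.0, 1.799]
force: [-0.5, -0.3, -0.9]
gripper_width: 0.0485
.436,.182,.015 322 255
t 5.05 pos [0.4324 0.183  0.1126] rpy [-3.14   0.     1.798] F [ 0.8 -0.6 -0. ] w 0.048
xyz [-0.0018  0.0035  0.0901] turn [-0.12  0.    0.15]
```

View pics/w3.png

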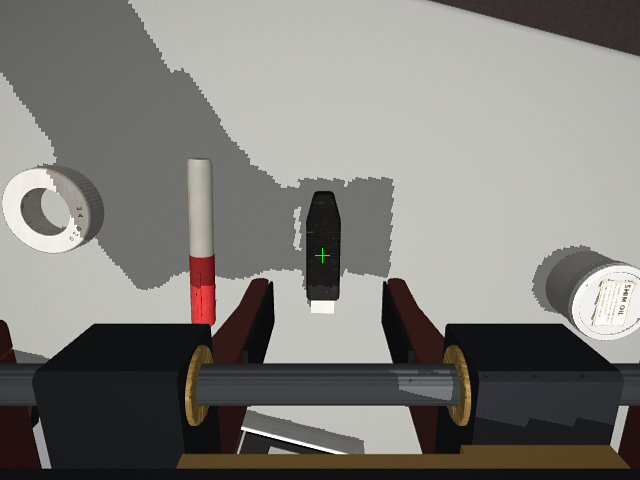

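The connector spans rows 192–314 and is centred at (323,253), on the mark and aligned. The marker at (200,240) is clear of the jaws.

```bash
python3 -m creep '[{"xyz":[-0.002,0.004,0.045],"turn":[0,0,0],"gripper":55},{"xyz":[-0.002,0.004,0.08],"turn":[0,0,0],"gripper":55},{"xyz":[-0.002,0.004,0.09],"turn":[0,0,0],"gripper":55},{"xyz":[-0.002,0.004,0.09],"turn":[0,0,0],"gripper":55},{"xyz":[-0.002,0.004,0.09],"turn":[0,0,0],"gripper":0}]'
python3 -m creep '[{"xyz":[0,0,0],"turn":[0,0,0],"gripper":0},{"xyz":[0,0,0],"turn":[0,0,0],"gripper":0},{"xyz":[0,0,0],"turn":[0,0,0],"gripper":0},{"xyz":[0,0,0],"turn":[0,0,0],"gripper":0},{"xyz":[0,0,-0.04],"turn":[0,0,0],"gripper":0}]'
python3 -m creep '[{"xyz":[0,0,-0.04],"turn":[0,0,0],"gripper":0},{"xyz":[0,0,-0.04],"turn":[0,0,0],"gripper":0},{"xyz":[0,0,-0.04],"turn":[0,0,0],"gripper":0}]'; python3 go.py .639 .023 .09 1.501
```

```text
clock: 5.55
eef_pos: [0.4376, 0.1819, 0.0233]
orientation: [-3.14, -0.0, 1.797]
force: [0.9, 0.1, -0.5]
gripper_width: 0.0434
clock: 6.05
eef_pos: [0.4352, 0.1808, 0.0606]
orientation: [-3.133, 0.002, 1.797]
force: [0.7, 0.4, -0.1]
gripper_width: 0.0214
clock: 6.35
eef_pos: [0.436, 0.1812, 0.1015]
orientation: [-3.136, 0.001, 1.797]
force: [-0.9, -0.2, -0.8]
gripper_width: 0.0219
t 6.35 pos [0.436  0.1812 0.1015] rpy [-3.136e+00  1.000e-03  1.797e+00] F [-0.9 -0.2 -0.8] w 0.0219
xyz [-0.1998  0.1623  0.0108] turn [-0.33  0.12 16.98]
```

```bash
python3 -m creep '[{"xyz":[-0.2,0.162,0.01],"turn":[0,0,8],"gripper":0},{"xyz":[-0.2,0.162,0.01],"turn":[0,0,16.9],"gripper":0},{"xyz":[-0.2,0.162,0.01],"turn":[0,0,16.9],"gripper":0},{"xyz":[-0.2,0.162,0.01],"turn":[0,0,16.9],"gripper":0},{"xyz":[-0.2,0.162,0.01],"turn":[0,0,16.9],"gripper":0}]'
python3 go.py .639 .023 .09 1.501
```

```text
clock: 6.85
eef_pos: [0.633, 0.0261, 0.0892]
orientation: [-3.134, 0.003, 1.503]
force: [0.9, 1.0, -1.0]
gripper_width: 0.0215
t 6.85 pos [0.633  0.0261 0.0892] rpy [-3.134e+00  3.000e-03  1.503e+00] F [ 0.9  1.  -1. ] w 0.0215
xyz [-0.0027  0.0062 -0.0008] turn [-0.44  0.2   0.11]
```

```bash
python3 -m creep '[{"xyz":[-0.003,0.006,0],"turn":[-0.4,0.2,0],"gripper":0},{"xyz":[-0.003,0.006,0.03],"turn":[-0.4,0.2,0],"gripper":0},{"xyz":[-0.003,0.006,0.05],"turn":[-0.4,0.2,0],"gripper":0},{"xyz":[-0.003,0.006,0.059],"turn":[-0.4,0.2,0],"gripper":0},{"xyz":[-0.003,0.006,0.059],"turn":[-0.4,0.2,0],"gripper":0}]'
python3 -m creep '[{"xyz":[0,0,0],"turn":[0,0,0],"gripper":45},{"xyz":[0,0,0],"turn":[0,0,0],"gripper":45},{"xyz":[0,0,0],"turn":[0,0,0],"gripper":45},{"xyz":[0,0,0],"turn":[0,0,0],"gripper":45},{"xyz":[0,0,-0.03],"turn":[0,0,0],"gripper":45}]'
python3 -m creep '[{"xyz":[0,0,-0.04],"turn":[0,0,0],"gripper":45},{"xyz":[0,0,-0.08],"turn":[0,0,0],"gripper":45},{"xyz":[0,0,-0.08],"turn":[0,0,0],"gripper":45}]'
python3 go.py .448 -.081 .11 1.619
```

```text
clock: 7.35
eef_pos: [0.6369, 0.0228, 0.0287]
orientation: [-3.138, 0.0, 1.503]
force: [0.6, -0.3, -0.6]
gripper_width: 0.0216
clock: 7.85
eef_pos: [0.6343, 0.0227, 0.0555]
orientation: [-3.131, 0.001, 1.503]
force: [-0.1, -0.2, -0.6]
gripper_width: 0.0393
clock: 8.15
eef_pos: [0.6385, 0.0229, 0.1415]
orientation: [-3.141, -0.0, 1.503]
force: [0.3, 1.2, 0.3]
gripper_width: 0.0394
t 8.15 pos [0.6385 0.0229 0.1415] rpy [-3.141 -0.     1.503] F [0.3 1.2 0.3] w 0.0394
xyz [-0.1165 -0.183   0.0316] turn [-0.05 -0.01 -6.65]
```

```bash
python3 -m creep '[{"xyz":[-0.117,-0.183,0.03],"turn":[0,0,-6.7],"gripper":42},{"xyz":[-0.117,-0.183,0.03],"turn":[0,0,-6.7],"gripper":42},{"xyz":[-0.117,-0.183,0.03],"turn":[0,0,-6.7],"gripper":42},{"xyz":[-0.117,-0.183,0.03],"turn":[0,0,-6.7],"gripper":42},{"xyz":[-0.117,-0.183,0.03],"turn":[0,0,-6.7],"gripper":42}]'
python3 -m creep '[{"xyz":[0,0,0],"turn":[0,0,0],"gripper":42},{"xyz":[0,0,0],"turn":[0,0,0],"gripper":42}]'
python3 wr.py w4.png .448,-.081,.02 ;python3 go.py .448 -.081 .0235 1.619
```

```text
clock: 8.65
eef_pos: [0.4428, -0.0838, 0.1108]
orientation: [-3.137, 0.0, 1.616]
force: [0.3, -0.7, 0.3]
gripper_width: 0.037
clock: 8.85
eef_pos: [0.4436, -0.0836, 0.111]
orientation: [-3.138, 0.0, 1.616]
force: [0.1, 0.4, 0.1]
gripper_width: 0.0367
.448,-.081,.02 329 259
t 8.9 pos [ 0.4444 -0.0832  0.1111] rpy [-3.138  0.     1.617] F [-0.1 -0.3 -0.2] w 0.0372
xyz [0.002  0.004  0.0876] turn [-0.18  0.   -0.1 ]
```

View pics/w4.png

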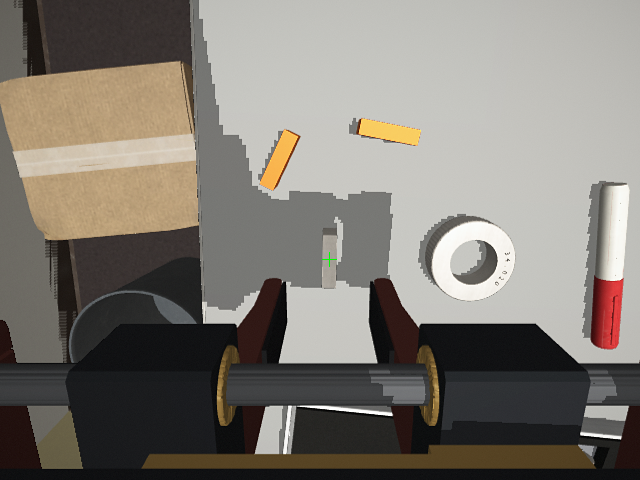

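The grey block is at (329,259), on the mark. The orange decoys at (280,160) and (390,132) are clear. Gripping.

```bash
python3 -m creep '[{"xyz":[0.001,0.004,0.045],"turn":[0,0,0],"gripper":42},{"xyz":[0.001,0.004,0.08],"turn":[0,0,0],"gripper":42},{"xyz":[0.001,0.004,0.088],"turn":[0,0,0],"gripper":42},{"xyz":[0.001,0.004,0.088],"turn":[0,0,0],"gripper":42},{"xyz":[0.001,0.004,0.088],"turn":[0,0,0],"gripper":0}]'
python3 -m creep '[{"xyz":[0,0,0],"turn":[0,0,0],"gripper":0},{"xyz":[0,0,0],"turn":[0,0,0],"gripper":0},{"xyz":[0,0,0],"turn":[0,0,0],"gripper":0},{"xyz":[0,0,0],"turn":[0,0,0],"gripper":0},{"xyz":[0,0,0],"turn":[0,0,0],"gripper":0}]'
python3 -m creep '[{"xyz":[0,0,-0.04],"turn":[0,0,0],"gripper":0},{"xyz":[0,0,-0.07],"turn":[0,0,0],"gripper":0},{"xyz":[0,0,-0.07],"turn":[0,0,0],"gripper":0}]'; python3 go.py .633 -.063 .09 1.501
```

```text
clock: 9.4
eef_pos: [0.4493, -0.0817, 0.0239]
orientation: [-3.139, 0.0, 1.618]
force: [0.1, -0.2, -0.5]
gripper_width: 0.0319
clock: 9.9
eef_pos: [0.45, -0.0818, 0.0249]
orientation: [-3.141, 0.0, 1.618]
force: [-0.9, 0.8, 8.5]
gripper_width: 0.0088
clock: 10.2
eef_pos: [0.4523, -0.0821, 0.0983]
orientation: [3.135, 0.001, 1.617]
force: [0.5, -1.0, -1.0]
gripper_width: 0.0089
t 10.2 pos [ 0.4523 -0.0821  0.0983] rpy [3.135e+00 1.000e-03 1.617e+00] F [ 0.5 -1.  -1. ] w 0.0089
xyz [0.0107 0.1814 0.0094] turn [0.35 0.04 6.66]
```

```bash
python3 -m creep '[{"xyz":[0.011,0.181,0.009],"turn":[0.35,0,6.7],"gripper":0},{"xyz":[0.011,0.181,0.009],"turn":[0.35,0,6.7],"gripper":0},{"xyz":[0.011,0.181,0.009],"turn":[0.35,0,6.7],"gripper":0},{"xyz":[0.011,0.181,0.009],"turn":[0.35,0,6.7],"gripper":0},{"xyz":[0.011,0.181,0.009],"turn":[0.35,0,6.7],"gripper":0}]'
python3 wr.py w5.png .633,-.063,.006 .639,.023,.006; python3 go.py .633 -.063 .0315 1.501
```

```text
clock: 10.7
eef_pos: [0.6361, -0.0612, 0.0889]
orientation: [3.14, 0.0, 1.502]
force: [-0.1, 0.0, -0.4]
gripper_width: 0.0087
.633,-.063,.006 322 251
.639,.023,.006 465 251
t 10.75 pos [ 0.6334 -0.062   0.0887] rpy [-3.141e+00  1.000e-03  1.501e+00] F [-0.6  0.2 -0.5] w 0.0089
xyz [-0.001  -0.0003  0.0572] turn [-0.06  0.03  0.03]
```

View pics/w5.png

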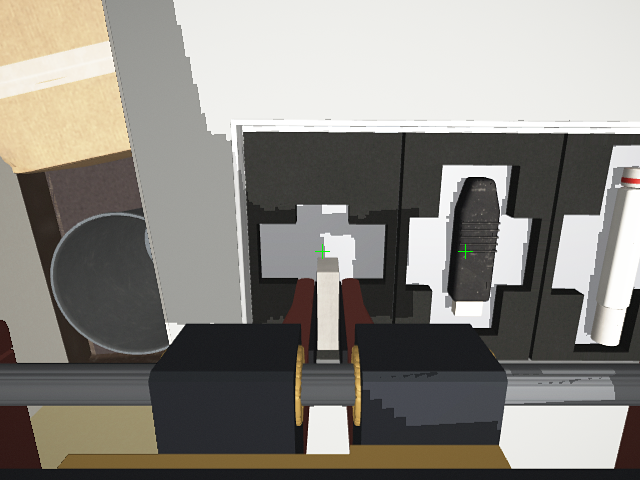

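The block pocket is centred at (323,250), on the mark. The connector lies in its pocket at about (474,247), turned roughly 5°. The plug gauge is in its pocket too.

```bash
python3 -m creep '[{"xyz":[-0.001,0,0.03],"turn":[0,0,0],"gripper":0},{"xyz":[-0.001,0,0.05],"turn":[0,0,0],"gripper":0},{"xyz":[-0.001,0,0.0575],"turn":[0,0,0],"gripper":0},{"xyz":[-0.001,0,0.0575],"turn":[0,0,0],"gripper":0},{"xyz":[-0.001,0,0.0575],"turn":[0,0,0],"gripper":0}]'
python3 -m creep '[{"xyz":[0,0,0],"turn":[0,0,0],"gripper":35},{"xyz":[0,0,0],"turn":[0,0,0],"gripper":35},{"xyz":[0,0,0],"turn":[0,0,0],"gripper":35},{"xyz":[0,0,0],"turn":[0,0,0],"gripper":35},{"xyz":[0,0,-0.03],"turn":[0,0,0],"gripper":35}]'
python3 -m creep '[{"xyz":[0,0,-0.04],"turn":[0,0,0],"gripper":35},{"xyz":[0,0,-0.09],"turn":[0,0,0],"gripper":35},{"xyz":[0,0,-0.09],"turn":[0,0,0],"gripper":85}]'
python3 go.py .445 .010 .11 0.3
```

```text
clock: 11.25
eef_pos: [0.6324, -0.0634, 0.0314]
orientation: [-3.14, 0.001, 1.501]
force: [1.1, -0.0, -0.8]
gripper_width: 0.0087
clock: 11.75
eef_pos: [0.6297, -0.0631, 0.0581]
orientation: [-3.133, 0.001, 1.501]
force: [0.3, 0.3, -0.2]
gripper_width: 0.0308
clock: 12.05
eef_pos: [0.6343, -0.0635, 0.1551]
orientation: [3.139, 0.001, 1.501]
force: [0.5, -0.3, -0.3]
gripper_width: 0.0355
t 12.05 pos [ 0.6343 -0.0635  0.1551] rpy [3.139e+00 1.000e-03 1.501e+00] F [ 0.5 -0.3 -0.3] w 0.0355
xyz [ 0.0601 -0.1941  0.0446] turn [ 1.400e-01 -6.000e-02  6.881e+01]
```

```bash
python3 -m creep '[{"xyz":[0.06,-0.194,0.03],"turn":[0,0,8.5],"gripper":88},{"xyz":[0.06,-0.194,0.03],"turn":[0,0,17],"gripper":88},{"xyz":[0.06,-0.194,0.03],"turn":[0,0,25.5],"gripper":88},{"xyz":[0.06,-0.194,0.03],"turn":[0,0,34],"gripper":88},{"xyz":[0.06,-0.194,0.03],"turn":[0,0,42.5],"gripper":88}]'
python3 -m creep '[{"xyz":[0,0,0],"turn":[0,0,8.5],"gripper":88},{"xyz":[0,0,0],"turn":[0,0,17],"gripper":88},{"xyz":[0,0,0],"turn":[0,0,25.5],"gripper":88},{"xyz":[0,0,0],"turn":[0,0,34],"gripper":88},{"xyz":[0,0,0],"turn":[0,0,42.5],"gripper":88}]'
python3 go.py .445 .010 .12 -0.07
```

```text
clock: 12.55
eef_pos: [0.4375, 0.0115, 0.123]
orientation: [-3.138, 0.004, 0.756]
force: [1.7, 0.6, 0.4]
gripper_width: 0.0747
clock: 13.05
eef_pos: [0.4375, 0.0115, 0.1229]
orientation: [-3.141, 0.005, 0.008]
force: [0.5, -0.2, -0.2]
gripper_width: 0.0773
t 13.05 pos [0.4375 0.0115 0.1229] rpy [-3.141  0.005  0.008] F [ 0.5 -0.2 -0.2] w 0.0773
xyz [0.0075 0.0015 0.0029] turn [0.   0.27 4.46]
```

```bash
python3 -m creep '[{"xyz":[0.0075,0.0015,0.003],"turn":[0,0.2,4.5],"gripper":88},{"xyz":[0.0075,0.0015,0.003],"turn":[0,0.2,4.5],"gripper":88},{"xyz":[0.0075,0.0015,0.003],"turn":[0,0.2,4.5],"gripper":88}]'
python3 wr.py w6.png .445,.010,.018; python3 go.py .445 .010 .0235 -0.07
```

```text
clock: 13.35
eef_pos: [0.4448, 0.0101, 0.1198]
orientation: [3.141, 0.002, -0.068]
force: [0.5, -0.8, 1.1]
gripper_width: 0.0773
.445,.010,.018 327 250
t 13.4 pos [0.4447 0.0101 0.1198] rpy [ 3.141e+00  2.000e-03 -6.800e-02] F [-0.1  0.1  0.6] w 0.0771
xyz [0.0004 0.0001 0.0963] turn [0.01 0.09 0.11]
```

View pics/w6.png

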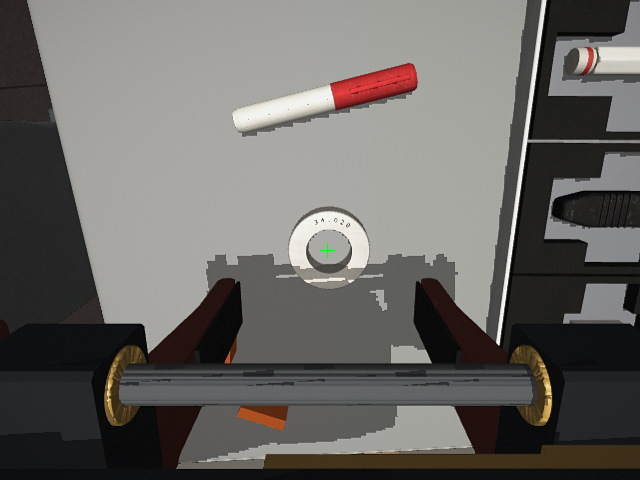

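The ring is centred on the mark at (327,250). The marker is well clear at (325,98). Gripping.

```bash
python3 -m creep '[{"xyz":[0,0,0.045],"turn":[0,0,0],"gripper":88},{"xyz":[0,0,0.085],"turn":[0,0,0],"gripper":88},{"xyz":[0,0,0.096],"turn":[0,0,0],"gripper":88},{"xyz":[0,0,0.096],"turn":[0,0,0],"gripper":88},{"xyz":[0,0,0.096],"turn":[0,0,0],"gripper":0}]'
python3 -m creep '[{"xyz":[0,0,0],"turn":[0,0,0],"gripper":0},{"xyz":[0,0,0],"turn":[0,0,0],"gripper":0},{"xyz":[0,0,0],"turn":[0,0,0],"gripper":0},{"xyz":[0,0,0],"turn":[0,0,0],"gripper":0},{"xyz":[0,0,0],"turn":[0,0,0],"gripper":0}]'
python3 -m creep '[{"xyz":[0,0,-0.04],"turn":[0,0,0],"gripper":0},{"xyz":[0,0,-0.08],"turn":[0,0,0],"gripper":0},{"xyz":[0,0,-0.08],"turn":[0,0,0],"gripper":0}]'; python3 go.py .651 .195 .10 -0.07
```

```text
clock: 13.9
eef_pos: [0.4452, 0.0099, 0.0248]
orientation: [3.142, 0.001, -0.068]
force: [-0.1, -0.5, 0.1]
gripper_width: 0.0726
clock: 14.4
eef_pos: [0.4459, 0.0101, 0.026]
orientation: [-3.141, -0.001, -0.068]
force: [-1.9, -0.2, 9.5]
gripper_width: 0.053
clock: 14.7
eef_pos: [0.4485, 0.0102, 0.1103]
orientation: [-3.138, -0.008, -0.068]
force: [0.3, 0.3, -2.2]
gripper_width: 0.0526
t 14.7 pos [0.4485 0.0102 0.1103] rpy [-3.138 -0.008 -0.068] F [ 0.3  0.3 -2.2] w 0.0526
xyz [ 0.1893 -0.1981  0.0125] turn [-0.19 -0.47  0.1 ]
```

```bash
python3 -m creep '[{"xyz":[0.19,-0.198,0.01],"turn":[-0.2,-0.5,0],"gripper":0},{"xyz":[0.19,-0.198,0.01],"turn":[-0.2,-0.5,0],"gripper":0},{"xyz":[0.19,-0.198,0.01],"turn":[-0.2,-0.5,0],"gripper":0},{"xyz":[0.19,-0.198,0.01],"turn":[-0.2,-0.5,0],"gripper":0},{"xyz":[0.19,-0.198,0.01],"turn":[-0.2,-0.5,0],"gripper":0}]'
python3 -m creep '[{"xyz":[0.017,-0.017,0],"turn":[0,0,0],"gripper":0},{"xyz":[0.017,-0.017,0],"turn":[0,0,0],"gripper":0},{"xyz":[0.017,-0.017,0],"turn":[0,0,0],"gripper":0}]'
python3 go.py .651 .195 .033 -0.07
```

```text
clock: 15.2
eef_pos: [0.6325, 0.1787, 0.1019]
orientation: [3.141, 0.001, -0.068]
force: [0.9, -2.1, -2.2]
gripper_width: 0.0526
clock: 15.5
eef_pos: [0.6497, 0.1944, 0.1004]
orientation: [3.14, 0.004, -0.067]
force: [-0.7, -0.2, -2.4]
gripper_width: 0.0531
t 15.5 pos [0.6497 0.1944 0.1004] rpy [ 3.14   0.004 -0.067] F [-0.7 -0.2 -2.4] w 0.0531
xyz [ 0.0015 -0.0008  0.0674] turn [0.08 0.2  0.18]
```

```bash
python3 -m creep '[{"xyz":[0.001,-0.001,0.035],"turn":[0,0,0],"gripper":0},{"xyz":[0.001,-0.001,0.055],"turn":[0,0,0],"gripper":0},{"xyz":[0.001,-0.001,0.067],"turn":[0,0,0],"gripper":0},{"xyz":[0.001,-0.001,0.067],"turn":[0,0,0],"gripper":0},{"xyz":[0.001,-0.001,0.067],"turn":[0,0,0],"gripper":0}]'
python3 -m creep '[{"xyz":[0,0,0],"turn":[0,0,0],"gripper":80},{"xyz":[0,0,0],"turn":[0,0,0],"gripper":80},{"xyz":[0,0,0],"turn":[0,0,0],"gripper":80},{"xyz":[0,0,0],"turn":[0,0,0],"gripper":80},{"xyz":[0,0,-0.03],"turn":[0,0,0],"gripper":80}]'
python3 -m creep '[{"xyz":[0,0,-0.04],"turn":[0,0,0],"gripper":80},{"xyz":[0,0,-0.09],"turn":[0,0,0],"gripper":80},{"xyz":[0,0,-0.14],"turn":[0,0,0],"gripper":80},{"xyz":[-0.05,0,-0.19],"turn":[0,0,0],"gripper":80},{"xyz":[-0.1,-0.02,-0.2],"turn":[0,0,0],"gripper":80}]'
python3 go.py .45 .40 .3 -0.07
```

```text
clock: 16.0
eef_pos: [0.6505, 0.1944, 0.0339]
orientation: [3.14, 0.003, -0.068]
force: [-0.1, -0.2, -2.4]
gripper_width: 0.0531
clock: 16.5
eef_pos: [0.648, 0.1939, 0.0606]
orientation: [3.137, 0.009, -0.067]
force: [0.1, -0.3, -0.9]
gripper_width: 0.0705
clock: 17.0
eef_pos: [0.5727, 0.2116, 0.2576]
orientation: [3.139, 0.003, -0.072]
force: [0.1, 1.0, 0.3]
gripper_width: 0.0703
t 17.0 pos [0.5727 0.2116 0.2576] rpy [ 3.139e+00  3.000e-03 -7.200e-02] F [0.1 1.  0.3] w 0.0703
xyz [-0.1361 -0.179  -0.0425] turn [ 0.16  0.19 -0.13]
```

Clear off to the left, then check with the side camera.

```bash
python3 -m creep '[{"xyz":[-0.136,-0.179,-0.04],"turn":[0,0,0],"gripper":80},{"xyz":[-0.136,-0.179,-0.04],"turn":[0,0,0],"gripper":80},{"xyz":[-0.136,-0.179,-0.04],"turn":[0,0,0],"gripper":80},{"xyz":[-0.136,-0.179,-0.04],"turn":[0,0,0],"gripper":80},{"xyz":[-0.136,-0.179,-0.04],"turn":[0,0,0],"gripper":80}]'
cat > chk.py <<'E'
import sys
from h import *
from bench import robot
f=robot.grab_frame("side");W=world(f);pickle.dump(f,open("side2.pkl","wb"))
for n,(x,y),h in(("ring",(.650,.195),.024),("plug",(.645,.109),.022),("conn",(.638,.023),.021),("block",(.633,-.063),.026)):
    u=(W[...,0]-x)*np.sin(.0715)+(W[...,1]-y)*np.cos(.0715);v=(W[...,0]-x)*np.cos(.0715)-(W[...,1]-y)*np.sin(.0715)
    m=(abs(u)<.042)&(abs(v)<.06)&(W[...,2]>h-(.006 if n!="conn" else .0035))&(W[...,2]<h+.01)&(f["depth"]>0)
    p=(np.stack([u[m],v[m]],1)*1000).astype(np.float32)
    c,wh,a=cv2.minAreaRect(p);print(n,len(p),"off across/along mm",np.round(c),np.round(wh),round(a,1),"z p50,p95",np.percentile(W[m][:,2],[50,95]).round(4))
for n,(x,y),h,r in(("marker",(.448,.102),.017,.065),("pot",(.419,.361),.036,.05)):
    m=(abs(W[...,0]-x)<r)&(abs(W[...,1]-y)<r)&(W[...,2]>h-.006)&(W[...,2]<h+.008);print(n,np.round(cv2.minAreaRect((W[m][:,:2]*1000).astype(np.float32))[0]))
t=top(f,0.02,x1=.75,x0=.35,y0=-.15,y1=.4);cv2.imwrite("pics/"+sys.argv[1],t)
E
python3 chk.py top2.png
```

```text
clock: 17.5
eef_pos: [0.4468, 0.4044, 0.2986]
orientation: [3.141, 0.004, -0.067]
force: [-0.2, 1.2, -0.3]
gripper_width: 0.0701
ring 396 off across/along mm [-1.  2.] [ 80. 117.] 1.0 z p50,p95 [0.0238 0.0259]
plug 912 off across/along mm [-0.  0.] [ 84. 120.] 0.0 z p50,p95 [0.0173 0.0216]
conn 591 off across/along mm [-0. -0.] [ 83. 119.] 0.0 z p50,p95 [0.02   0.0222]
block 168 off across/along mm [ 1. -3.] [11. 36.] 1.5 z p50,p95 [0.0259 0.0278]
marker [448. 103.]
pot [419. 360.]
```

View pics/top2.png

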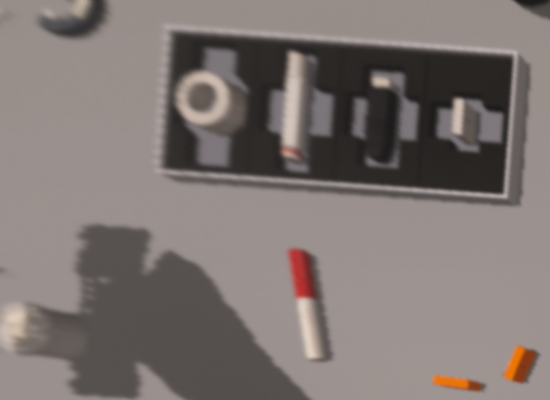

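Everything appears seated at the right heights, and the marker and pot have not moved. The side camera is too oblique to show the centring, so I'll check from above with the wrist camera.

```bash
python3 -m creep '[{"xyz":[0.198,0.24,0.05],"turn":[0,0,0],"gripper":80},{"xyz":[0.198,0.24,0.05],"turn":[0,0,0],"gripper":80},{"xyz":[0.198,0.24,0.05],"turn":[0,0,0],"gripper":80},{"xyz":[0.198,0.24,0.05],"turn":[0,0,0],"gripper":80},{"xyz":[0.198,0.24,0.05],"turn":[0,0,0],"gripper":80}]'
python3 -m creep '[{"xyz":[0.045,0.055,0],"turn":[0,0,0],"gripper":80},{"xyz":[0.045,0.055,0],"turn":[0,0,0],"gripper":80},{"xyz":[0.045,0.055,0],"turn":[0,0,0],"gripper":80}]'
python3 wr.py w7.png .650,.195,.024 .645,.109,.022 .638,.023,.021 .633,-.063,.026
python3 -c "
import cv2;i=cv2.imread('pics/w7.png');print(i.shape)"
```

```text
clock: 18.05
eef_pos: [0.5957, 0.1982, 0.2568]
orientation: [-3.14, 0.004, -0.063]
force: [1.2, 1.0, 0.0]
gripper_width: 0.0702
clock: 18.35
eef_pos: [0.639, 0.1347, 0.2565]
orientation: [3.141, 0.003, -0.07]
force: [0.2, -0.2, 0.2]
gripper_width: 0.0705
.650,.195,.024 334 146
.645,.109,.022 335 235
.638,.023,.021 333 314
.633,-.063,.026 334 388
(480, 640, 3)
```

View pics/w7.png

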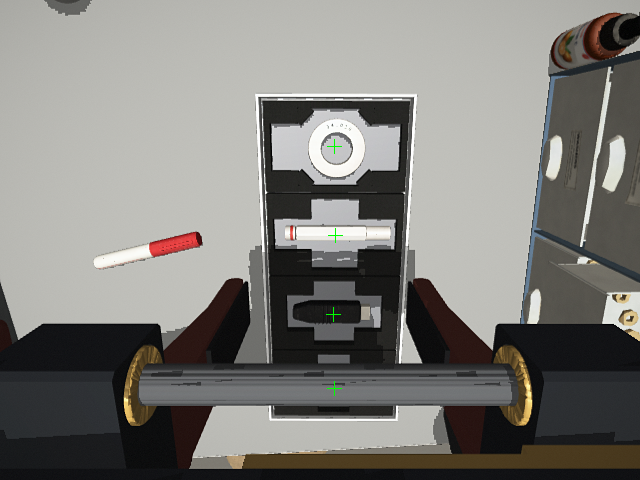

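From above, the ring at (337,147), plug (338,233) and connector (331,313) are each central and aligned in their own pockets. The bar hides the block, but depth gives it 1 mm/3 mm off, standing upright. Handing in.

```bash
python3 -c "
from bench import robot
print(robot.close_job())"
```

```text
the job is handed in; nothing more can be done
None
```

I put the plug gauge, data connector, gauge block and ring gauge into their own pockets and handed the job in at about 18.4 s of the 88 s allowed. I don't know the verdict, because handing in reports none.

- **Ring, plug and connector:** the last wrist picture shows each lying along its pocket and within about 3 mm of its middle.
- **Gauge block:** the gripper bar hid it in that picture. Depth from the side camera puts it about 1 mm across and 3 mm along from its pocket's middle, standing upright.
- **Heights:** the side depth of the ring, connector and block agrees with lying on the pocket floor to about 2 mm. The plug's reading is rougher because its region took in the foam and rim.
- **Marker and oil pot:** they measured within 1 mm of where they started.

**Check that failed:** the side-depth outlines for the ring, plug and connector also took in foam and rim. I discarded those centre offsets and used the wrist picture instead.

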